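# Click the turret stop round to its longest rod and push the batten up to it

## Robot

A 7-joint arm with a two-finger parallel gripper is mounted at the origin on the work surface. World frame = base frame: x ahead of the robot, y to its left, z up, the work surface at z = 0. Lengths are in m, angles in rad, forces in N, time in s.
With the tool pointing down it reaches from about 0.4 to 0.85 m from the base axis. Payload 4.5 kg.
Tool frame: the origin (TCP) lies between the finger pads; the fingertips stand r.tip_reach ahead of it and the grasp point (between the pads) lies 11 mm behind it (r.tip_reach is the distance from the TCP to the fingertips, in m); z points along the fingers, y is the line along which they close (so a half turn about z gives the same grasp; the last joint's range is limited). The gripper opens to 88 mm and grips with 3 to 60 N. Pads are 18 mm wide; open, the fingers measure 123 mm over their backs; the gripper's body (75 mm by 187 mm) begins 45 mm behind the grasp point.
Start: joints at [-1.245, 0.689, -0.195, 1.565, 0.157, 0.902, -0.215], TCP at [0.18, 0.599, 0.247] pointing down, gripper open.
Joint ranges: [-3.01, 3.01], [-0.46, 2.08], [-1.47, 1.51], [0.13, 2.56], [-1, 4.14], [0.04, 2.09], [-2.66, 2.66]. Speed limits (rad/s): [2.57, 2.57, 3.14, 3.14, 3.14, 3.14, 3.14].

## Interface

Orientations are given as a unit quaternion [x, y, z, w].
In Python, from plant import r, vision, workorder gives the robot as it stands.
- The arm moves only by the tool drive_tool, never from a script. Its argument "targets" is a list of rows, each an object of numbers: "tx", "ty", "tz": the shift along the world's x, y, z in units of 0.03 m (1.0 is 0.03 m); "wx", "wy", "wz": the turn, a rotation vector about the world's x, y, z in units of 60 degrees (1.0 is 60 degrees); "claw": the opening, from -1 (shut) to 1 (fully open). A call has exactly 8 rows; each row shifts and turns the commanded pose from where the row before left it; what a row does not reach is not made up. A row lasts 1/10 s, in which the tool goes at most 50 mm and 8.59 degrees, less where a joint would pass 70% of its speed; a pose out of reach is approached as far as the arm can. A call with a number of a shift or a turn outside -1 to 1 is refused whole. A call with a gripper value outside its range is refused whole. The fingers move at their own pace and stop on an object; "force" is the grip in N (left out, the last holds). Time passes only in rows, so rows that do not move let the fingers close, or fill a call up. It gives the time, the measured TCP pose, the force, the opening and the grip force at its end, in the units of the state.
- r.get_state(): the state, without advancing time (a new reading comes with each control period).
- vision.snapshot(name): name is "scene" or "top" or "wrist"; returns a dict with "image" (480x640x3 uint8, blue, green, red), "range_z" (480x640 float32, m along the optical axis (not along the pixel's ray), 0 where there is no reading), "K" (3x3 intrinsics, pixels), "cam_to_world" (4x4, takes a point from camera to world coordinates). Camera axes: x right, y up, looking along -z (the intrinsics and any distortion apply to the point x, -y, -z); pixel columns grow to the right and rows downward; lengths in m; the calibration is good to about 2 mm. The wrist camera is an equidistant fisheye: a pixel r from the principal point sees the ray r / f radians off the axis. A picture is of the moment at which its call begins.
- workorder.finish_job(): hands the job in; it is judged then, once.
The state is a dict: "clock": time; "q": joint angles; "qd": joint speeds; "joint_torque": joint torques, N m; "tool_pos": TCP position; "eef_rot": TCP orientation; "contact_force": force on the tool from outside, world axes, zero at the start; "moment": the same for the moment, N m; "opening": opening from 0.0 (shut) to 1.0 (fully open); "finger_force": force on a finger pad.
Only numpy, scipy, OpenCV 4.12 (cv2) and the standard library are available. Lean on these libraries where they do the work, as an engineer would, in place of code of your own. Each camera call takes 0.05 s, during which the arm holds its last target. There are 200 camera calls.

## Task

On the length-stop jig, flick the six-armed thumbwheel anticlockwise (seen from above) with a fingertip, one click per flick, taking the finger off after each click so that the wheel settles in its notch by itself, until the longest steel rod points straight along the trough at the batten; do not click past it. Then push the batten along its trough with the fingers until its end butts against that rod, and come clear. Do not lift the batten, and leave the tape measure, screwdriver and bottle where they are.

Things in the scene. Friction and masses are not known exactly. Their poses are not given: they have to be found in the camera images.
- jig: Fixed length-stop jig: plywood baseboard 150 x 580 x 18 mm lying on the table, long side along its y axis. Origin at the centre of its underside, z up. The thumbwheel's upright axis is at x = 0, y = -170 mm, on a grey round housing of radius 40 mm, top 33 mm above the table; on its +x side a spring boss reaches 66 mm from the axis, top 31 mm above the table.
- trough (a point): Middle of the trough's floor, on the baseboard's top (18 mm above the table) at the jig's x = 0, y = 85 mm. The trough runs along the jig's y from y = -70 to 240 mm, between an aluminium fence (jig x 24 to 42 mm, top 43 mm above the table) and a low wooden strip (x -24 to -36 mm, top 30 mm above the table).
- turret (a joint): Angle of the thumbwheel in rad, growing anticlockwise seen from above; 0 = the longest rod points along the jig's +y at the batten. A sprung ball pulls it into notches at 0, -1.047, -2.094 and so on: let go past half-way it snaps on to the next notch, before that it drops back. Turning takes up to 0.3 N m (5 N at an arm). Starts 3 or 4 clicks before 0; a stop at -4.8 bars the way backwards.
- wheel_hub (a point): Point on the axis of the black thumbwheel, at half the height of its arms, 44 mm above the table. Hub disc of radius 36 mm; six equal arms (finger tabs), 60 degrees apart, 10 mm thick, 34 to 54 mm above the table, reaching 64 mm from the axis. At rest in a notch the arms point 30, 90, 150, 210, 270 and 330 degrees anticlockwise from the jig's x axis; a finger fits down between two.
- rod_tip (a point): Centre of the end face of the longest steel rod, 95 mm from the wheel's axis, 44 mm above the table. Each arm carries such a rod, 8 mm thick, straight on outwards; the other five, going anticlockwise from the longest, end 70, 74, 66, 72 and 68 mm from the axis.
- batten_front (a point): Centre of the end face, towards the wheel, of the loose pine batten (45 x 45 mm, 180 mm long, about 0.2 kg) that lies in the trough on the baseboard, its length along the jig's y, its top 63 mm above the table. It starts clear of the circle of the rods and slides along the trough with 1.5 to 2 mm play on each side.
- batten_back (a point): Centre of the batten's other end face (towards the jig's +y), where it is pushed; 180 mm from the front one, 40 mm above the table. From 46 to 63 mm above the table this face is clear of fence and strip.
- batten: The batten itself, same as above; origin at the centre of its underside, y axis from the front end to the back end.
- tape_mid (a point): Centre of the grey tape measure, 70 x 34 x 64 mm, standing on the table on the robot's side of the jig. Leave it alone.
- driver_mid (a point): Middle of the screwdriver, 200 mm long and 26 mm thick, lying on the table on the far side of the jig. Leave it alone.
- glue_mid (a point): Middle of the small bottle, 48 mm across and 110 mm high, standing on the table on the far side of the jig. Leave it alone.
Things that resemble listed ones, but are neither listed nor needed, are in the scene too. What is shaped like the batten but purple or yellow is not meant.

How it is judged:
On the way, in this order (a step that is already met when the one before it is completed fails the run):
1. the wheel rests untouched in the notch two clicks before the longest rod's (value of joint turret between -2.2444 and -1.9444 rad and contact force between the fingers and anything else below 0.5 N), for 0.2 s.
2. the wheel rests untouched in the notch one click before the longest rod's (value of joint turret between -1.1972 and -0.8972 rad and contact force between the fingers and anything else below 0.5 N), for 0.2 s.
3. the wheel rests untouched in its notch with the longest rod pointing at the batten (value of joint turret between -0.15 and 0.15 rad and contact force between the fingers and anything else below 0.5 N), for 0.2 s.
4. the batten's end butts against the longest rod (value of joint turret between -0.15 and 0.15 rad and y of batten_front in the frame of jig between -0.0785 and -0.072 m and z of batten_front in the frame of jig below 0.0455 m), for 0.1 s.
At the end, for the whole second after the job is handed in: The wheel rests in its notch with the longest rod pointing at the batten (within 0.15 rad), the batten lies in the trough at rest with its end against that rod (within 3 mm), and nothing is touched (all of step 4 and velocity of joint turret below 0.1 rad/s and linear speed of batten below 0.01 m/s).
It fails at once if the wheel is clicked past the longest rod (value of joint turret above 0.7 rad).
It fails at once if the batten is lifted or tipped up (height (world z) of any of batten_front, batten_back above 0.056 m).
It fails at once if the batten is pushed to the wheel before the longest rod has been set (y of batten_front in the frame of jig below -0.06 m and value of joint turret below -0.5 rad).
It fails at once if the tape measure, screwdriver or bottle is moved (distance of any of tape_mid, driver_mid, glue_mid from where it was at the start of the episode above 0.02 m).
It also fails if it takes over 64 s, if anything falls off the work surface, if the arm or the gripper's body presses on something with over 40 N, if the wrist force passes 120 N, or if a joint passes its speed limit or range.

## Working session

There is one attempt and no reset: what is moved stays moved. The work goes in short steps, Python scripts to look and compute and a tool call to move; the robot and the scene stay as the last step left them, time stands still between calls to the robot, and variables do not carry over. Pictures are saved under pics/ and viewed, at most 10 in all, crops included, and the job is handed in when it is done.

Besides the shell and the picture viewer there is one more tool, called after "Emit:" as name(argument=value, ...), one argument or row to a line, values as JSON. drive_tool: Moves the arm, as the interface text tells. Its arguments: {"type":"object","properties":{"targets":{"type":"array","items":{"type":"object","properties":{"tx":{"type":"number"},"ty":{"type":"number"},"tz":{"type":"number"},"wx":{"type":"number"},"wy":{"type":"number"},"wz":{"type":"number"},"claw":{"type":"number"}}}},"force":{"type":"number"}},"required":["targets"]}

```bash
mkdir -p pics; ls; cat > h.py <<'E'
from plant import r, vision, workorder
import numpy as np, cv2
def snap(n):
    return vision.snapshot(n)
def world(s,u,v,z=None):
    K=s['K'];T=s['cam_to_world']
    d=np.array([(u-K[0,2])/K[0,0],-(v-K[1,2])/K[1,1],-1.])
    if z is None:
        return (T@np.r_[d*s['range_z'][int(v),int(u)],1])[:3]
    w=T[:3,:3]@d; c=T[:3,3]
    return c+w*(z-c[2])/w[2]
E
python3 - <<'E'
from h import *
s=snap('top');np.savez('top.npz',**s);cv2.imwrite('pics/top.png',s['image'])
t=snap('scene');np.savez('scene.npz',**t);cv2.imwrite('pics/scene.png',t['image'])
print(s['K'],s['cam_to_world'],r.tip_reach,r.get_state())
E
```

```text
pics
[[455.81398423   0.         313.671408  ]
 [  0.         455.81398423 239.30111728]
 [  0.           0.           1.        ]] [[ 0.02172642  0.9982906  -0.05425722  0.5174518 ]
 [-0.9995916   0.02068301 -0.01971896  0.06997471]
 [-0.01856305  0.05466348  0.99833227  1.00841831]
 [ 0.          0.          0.          1.        ]] 0.008 {'clock': 0.1, 'q': array([-1.24519459,  0.68987601, -0.19454017,  1.56617454,  0.15726962,
        0.90251084, -0.2150869 ]), 'qd': array([ 0.00024432, -0.00295335,  0.00140848, -0.00312812,  0.00079797,
       -0.00161662,  0.00187941]), 'joint_torque': array([-2.57662279e-03, -5.28497136e+01, -1.27144933e+00, -1.53837669e+01,
       -5.25849278e-02,  1.97776157e-03,  6.35544234e-05]), 'tool_pos': array([0.17967044, 0.59807018, 0.24602322]), 'eef_rot': array([ 1.45345140e-01,  9.89380698e-01, -7.86897844e-04, -7.48898006e-05]), 'contact_force': array([-0.34082926, -0.03839455,  0.96374067]), 'moment': array([-0.08141466, -0.01508245, -0.05747141]), 'finger_force': 0.0, 'opening': 0.9995143919416891}
```

View pics/top.png

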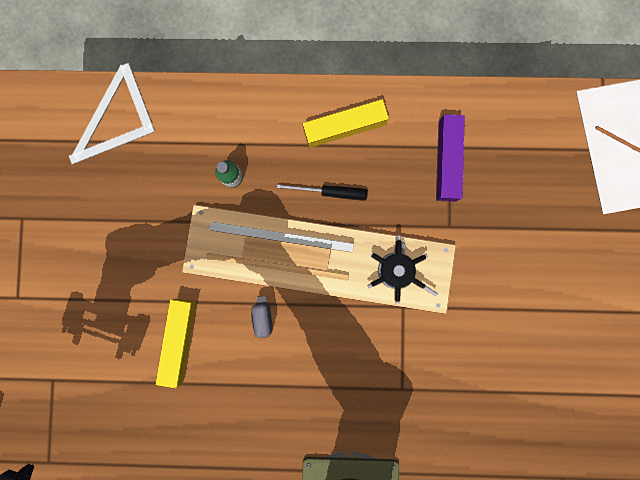

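View pics/scene.png

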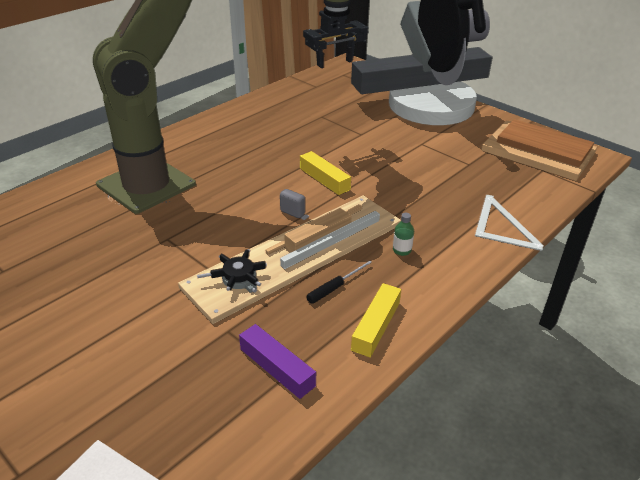

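The top view shows the jig from about (185,205) to (455,310), with the wheel at (399,270). A long rod seems to point to about (437,293). The pine batten lies in the trough beside the fence, around (245–330, 250). The yellow blocks at (345,121) and (174,343) and the purple one at (451,157) are decoys. I'll confirm in an enlarged crop and measure.

```bash
python3 - <<'E'
from h import *
s=dict(np.load('top.npz'));im=s['image']
c=cv2.resize(im[190:325,175:465],None,fx=2.75,fy=2.75,interpolation=cv2.INTER_CUBIC)
c=cv2.convertScaleAbs(c,alpha=1.2,beta=20)
cv2.imwrite('pics/crop.png',c)
for uv in [(399,270),(193,206),(455,242),(447,312),(184,271)]: print(uv,world(s,*uv,0.018),world(s,*uv))
# height map in jig region
z=np.zeros((480,640));
u,v=np.meshgrid(np.arange(640),np.arange(480));K=s['K'];T=s['cam_to_world'];d=s['range_z']
P=np.stack([(u-K[0,2])/K[0,0]*d,-(v-K[1,2])/K[1,1]*d,-d,np.ones_like(d)],-1)@T.T
np.save('P.npy',P[...,:3])
for nm,lo,hi in [('batten',.056,.07)]:
    m=((P[...,2]>lo)&(P[...,2]<hi)&(u>180)&(u<360)&(v>200)&(v<285)).astype(np.uint8)
    n,l,st,ce=cv2.connectedComponentsWithStats(m)
    for i in range(1,n):
        if st[i,4]>30:
            q=P[l==i]; print(nm,st[i],cv2.minAreaRect(q[:,:2].astype(np.float32)*1000),np.median(q[:,2]))
E
```

```text
(399, 270) [ 0.5086753  -0.09629335  0.018     ] [ 0.50902219 -0.08972172  0.05714564]
(193, 206) [0.63901289 0.35612209 0.018     ] [0.63912522 0.3563865  0.01708479]
(455, 242) [ 0.57176716 -0.2163149   0.018     ] [ 0.57287642 -0.22216167 -0.00222689]
(447, 312) [ 0.42099302 -0.19997886  0.018     ] [ 0.4190106  -0.20552694 -0.00235504]
(184, 271) [0.49624143 0.37066873 0.018     ] [0.49618356 0.37148918 0.01529765]
batten [ 242  236   88   34 1857] ((539.8113403320312, 146.23171997070312), (179.64723205566406, 45.027591705322266), 82.33929443359375) 0.06218593351296642
```

View pics/crop.png

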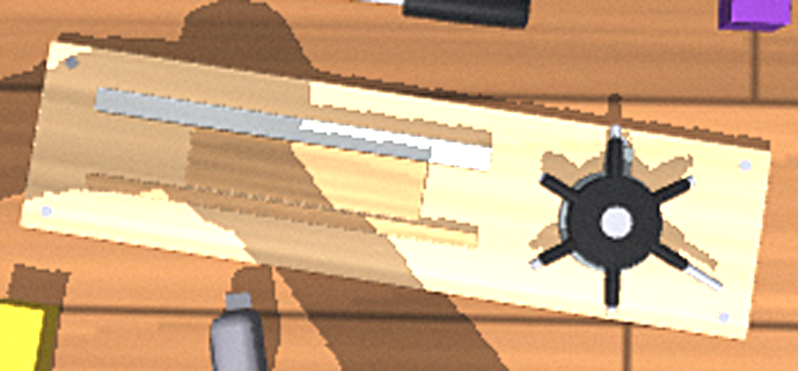

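The crop shows the pine batten at about (290–430, 145–215), the fence behind it and the wheel hub at (617,222). One long rod sticks out to (720,287). The arms look about 20° off a notch, so the wheel may still be settling; I'll look again.

```bash
cat >> h.py <<'E'
YAW=None
def pmap(s):
    u,v=np.meshgrid(np.arange(640),np.arange(480));K=s['K'];T=s['cam_to_world'];d=s['range_z']
    return (np.stack([(u-K[0,2])/K[0,0]*d,-(v-K[1,2])/K[1,1]*d,-d,np.ones_like(d)],-1)@T.T)[...,:3]
E
python3 - <<'E'
from h import *
for i in range(4): s=snap('top')
print(r.get_state()['clock'])
np.savez('top2.npz',**s)
im=s['image']
P=pmap(s);u,v=np.meshgrid(np.arange(640),np.arange(480))
# board mask
m=((P[...,2]>.012)&(P[...,2]<.07)&(u>170)&(u<470)&(v>195)&(v<325)).astype(np.uint8)
cs,_=cv2.findContours(m,cv2.RETR_EXTERNAL,2);c=max(cs,key=cv2.contourArea)[:,0]
q=np.array([world(s,a,b,.018)[:2] for a,b in c])
print(cv2.minAreaRect((q*1000).astype(np.float32)))
# wheel: hub circle from dark mask
dark=((im.max(2)<50)&(u>350)&(u<445)&(v>225)&(v<310)).astype(np.uint8)
dk=cv2.morphologyEx(dark,cv2.MORPH_OPEN,cv2.getStructuringElement(2,(15,15)))
M=cv2.moments(dk,True);hc=(M['m10']/M['m00'],M['m01']/M['m00']);print('hub',hc,world(s,*hc,.054))
h=world(s,*hc,.054)
ys,xs=np.nonzero(dark)
w=np.array([world(s,a,b,.054) for a,b in zip(xs,ys)])-h
rr=np.hypot(w[:,0],w[:,1]);a=np.degrees(np.arctan2(w[:,1],w[:,0]))
k=(rr>.045)&(rr<.064)
print('arm phase deg mod60',np.degrees(np.angle(np.exp(6j*np.radians(a[k])).mean()))/6, np.histogram(a[k],36,(-180,180))[0])
cv2.imwrite('pics/crop2.png',cv2.resize(im[220:325,340:465],None,fx=5,fy=5,interpolation=cv2.INTER_CUBIC))
E
```

```text
0.3
((530.3094482421875, 79.60421752929688), (578.3823852539062, 149.77488708496094), 82.4388198852539)Traceback (most recent call last):
  File "<stdin>", line 15, in <module>
ZeroDivisionError: float division by zero
```

```bash
python3 - <<'E'
from h import *
s=dict(np.load('top2.npz'))
im=s['image'];u,v=np.meshgrid(np.arange(640),np.arange(480))
h=np.array([.5079,-.0889,.054])
print(im[270,385:415:3].tolist())
dark=((im.max(2)<70)&(u>350)&(u<445)&(v>225)&(v<310))
ys,xs=np.nonzero(dark)
w=np.array([world(s,a,b,.054) for a,b in zip(xs,ys)])-h
rr=np.hypot(w[:,0],w[:,1]);a=np.degrees(np.arctan2(w[:,1],w[:,0]))
k=(rr>.045)&(rr<.064);print(len(xs),'centroid',w.mean(0))
print('arm phase deg mod60',np.degrees(np.angle(np.exp(6j*np.radians(a[k])).mean()))/6, np.histogram(a[k],36,(-180,180))[0])
cv2.imwrite('pics/crop2.png',cv2.resize(im[220:325,340:465],None,fx=5,fy=5,interpolation=cv2.INTER_CUBIC))
E
```

```text
[[36, 36, 32], [38, 37, 37], [28, 29, 27], [196, 184, 184], [197, 186, 185], [191, 180, 179], [208, 195, 198], [27, 23, 23], [24, 22, 22], [32, 27, 27]]
1239 centroid [1.85080408e-03 1.66850257e-03 4.85722573e-17]
arm phase deg mod60 -0.591683465186963 [ 8  0  0  0  0 21 16  0  0  0  0 18 22  0  0  0  0 24 31  0  0  0  0 24
 17  0  0  0  0 29 11  0  0  0  0 33]
```

View pics/crop2.png

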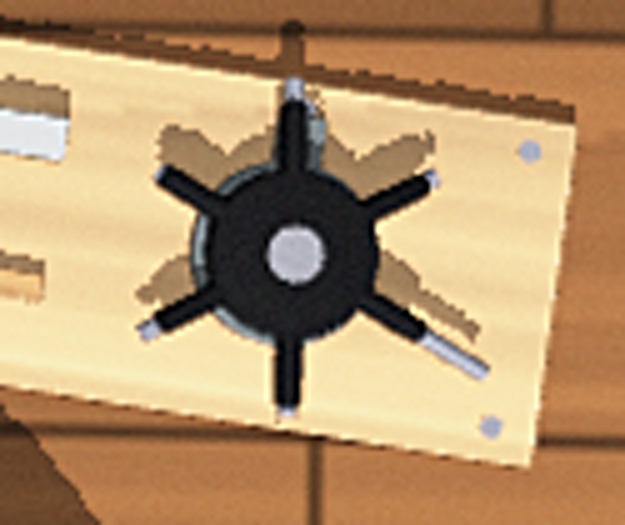

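Emit:
drive_tool(
  targets=[
    {"tx":0.6,"ty":-0.95,"wz":-0.036,"claw":-1},
    {"tx":0.6,"ty":-0.95,"wz":-0.036,"claw":-1},
    {"tx":0.6,"ty":-0.95,"wz":-0.036,"claw":-1},
    {"tx":0.6,"ty":-0.95,"wz":-0.036,"claw":-1},
    {"tx":0.6,"ty":-0.95,"wz":-0.036,"claw":-1},
    {"tx":0.6,"ty":-0.95,"wz":-0.036,"claw":-1},
    {"tx":0.6,"ty":-0.95,"wz":-0.036,"claw":-1},
    {"tx":0.6,"ty":-0.95,"wz":-0.036,"claw":-1},
  ],
)

```text
validation failed for argument at $.ta...
```

Emit:
drive_tool(
  targets=[
    {"tx":0.6,"ty":-0.95,"wz":-0.036,"claw":-1},
    {"tx":0.6,"ty":-0.95,"wz":-0.036,"claw":-1},
    {"tx":0.6,"ty":-0.95,"wz":-0.036,"claw":-1},
    {"tx":0.6,"ty":-0.95,"wz":-0.036,"claw":-1},
    {"tx":0.15,"ty":-0.95,"wz":-0.036,"claw":-1},
    {"tx":0.15,"ty":-0.95,"wz":-0.036,"claw":-1},
    {"tx":0.15,"ty":-0.95,"wz":-0.036,"claw":-1},
    {"tx":0.15,"ty":-0.95,"wz":-0.036,"claw":-1},
  ],
)

```text
validation failed for argument at $.ta...
```

Emit:
drive_tool(
  targets=[
    {"tx":0.15,"ty":-0.95,"wz":-0.036,"claw":-1},
    {"tx":0.15,"ty":-0.95,"wz":-0.036,"claw":-1},
    {"tx":0.15,"ty":-0.95,"wz":-0.036,"claw":-1},
    {"tx":0.15,"ty":-0.95,"wz":-0.036,"claw":-1},
    {"tx":0.15,"ty":-0.95,"wz":-0.036,"claw":-1},
    {"tx":0.15,"ty":-0.95,"wz":-0.036,"claw":-1},
    {"ty":-0.9,"claw":-1},
    {"claw":-1},
  ],
)

```text
validation failed for argument at $.ta...
```

```bash
cat > m.py <<'E'
from h import *
def measure(name=None):
    s=snap('top');im=s['image'];u,v=np.meshgrid(np.arange(640),np.arange(480))
    h=np.array([.5079,-.0889,.054])
    def pol(m,z):
        ys,xs=np.nonzero(m&(u>330)&(u<465)&(v>200)&(v<330))
        w=np.array([world(s,a,b,z) for a,b in zip(xs,ys)])-h
        return np.hypot(w[:,0],w[:,1]),np.degrees(np.arctan2(w[:,1],w[:,0]))
    rr,a=pol(im.max(2)<70,.054);k=(rr>.045)&(rr<.062)
    print('dark hist/10deg (world)',np.histogram(a[k],36,(-180,180))[0])
    hs=cv2.cvtColor(im,cv2.COLOR_BGR2HSV)
    rr,b=pol((hs[...,1]<60)&(hs[...,2]>120),.048);j=(rr>.076)&(rr<.095)
    print('rod hist',np.histogram(b[j],36,(-180,180))[0])
    st=r.get_state();print(st['clock'],st['tool_pos'],st['eef_rot'],st['contact_force'],st['opening'])
    if name: cv2.imwrite(name,cv2.resize(im[190:330,330:470],None,fx=4,fy=4,interpolation=cv2.INTER_CUBIC))
    return s
if __name__=='__main__':
    import sys; measure(*sys.argv[1:])
E
python3 m.py pics/w1.png
```

```text
dark hist/10deg (world) [ 8  0  0  0  0 21 16  0  0  0  0 16 21  0  0  0  0 22 30  0  0  0  0 21
 15  0  0  0  0 26 11  0  0  0  0 33]
rod hist [ 0  0  0  0  0 19 11  0  0  0  0  0  0  0  0  0  0  0  0  0  0  0  0  0
  0  0  0  0  0  0  5  2  0  0  0  0]
0.35 [0.17974188 0.59847906 0.24656809] [ 1.45364931e-01  9.89378093e-01 -1.61026513e-04 -2.09324900e-05] [ 0.13287705 -0.53217795 -0.39652194] 0.9937425299491769
```

View pics/w1.png

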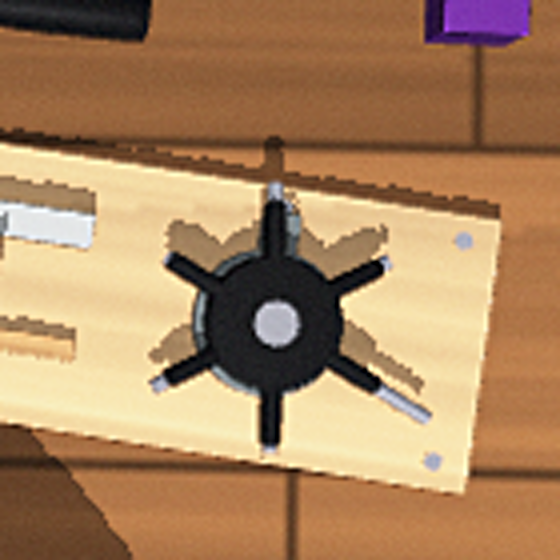

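The wheel's arms point up (273,200), down (270,440) and so on, with the long rod at (430,415), still about 23° off a notch. The rows were refused, probably because every field is required; I'll give them all.

Emit:
drive_tool(
  targets=[
    {"tx":0.6,"ty":-0.95,"tz":0,"wx":0,"wy":0,"wz":-0.036,"claw":-1},
    {"tx":0.6,"ty":-0.95,"tz":0,"wx":0,"wy":0,"wz":-0.036,"claw":-1},
    {"tx":0.6,"ty":-0.95,"tz":0,"wx":0,"wy":0,"wz":-0.036,"claw":-1},
    {"tx":0.6,"ty":-0.95,"tz":0,"wx":0,"wy":0,"wz":-0.036,"claw":-1},
    {"tx":0.6,"ty":-0.95,"tz":0,"wx":0,"wy":0,"wz":-0.036,"claw":-1},
    {"tx":0.6,"ty":-0.95,"tz":0,"wx":0,"wy":0,"wz":-0.036,"claw":-1},
    {"tx":0.6,"ty":-0.95,"tz":0,"wx":0,"wy":0,"wz":-0.036,"claw":-1},
    {"tx":0.6,"ty":-0.95,"tz":0,"wx":0,"wy":0,"wz":-0.036,"claw":-1},
  ],
)

```text
clock: 1.15
tool_pos: [0.3244, 0.3695, 0.2469]
eef_rot: [0.293, 0.956, 0.0, 0.0]
contact_force: [1.5, -0.1, -0.0]
opening: 0.297
finger_force: 0.0
```

Emit:
drive_tool(
  targets=[
    {"tx":0.4,"ty":-0.95,"tz":0,"wx":0,"wy":0,"wz":-0.035,"claw":-1},
    {"tx":0.4,"ty":-0.95,"tz":0,"wx":0,"wy":0,"wz":-0.035,"claw":-1},
    {"tx":0.4,"ty":-0.95,"tz":0,"wx":0,"wy":0,"wz":-0.035,"claw":-1},
    {"tx":0.4,"ty":-0.95,"tz":0,"wx":0,"wy":0,"wz":-0.035,"claw":-1},
    {"tx":0.4,"ty":-0.95,"tz":0,"wx":0,"wy":0,"wz":-0.035,"claw":-1},
    {"tx":0.4,"ty":-0.95,"tz":0,"wx":0,"wy":0,"wz":-0.035,"claw":-1},
    {"tx":0.4,"ty":-0.95,"tz":0,"wx":0,"wy":0,"wz":-0.035,"claw":-1},
    {"tx":0.4,"ty":-0.95,"tz":0,"wx":0,"wy":0,"wz":-0.035,"claw":-1},
  ],
)

```text
clock: 1.95
tool_pos: [0.4203, 0.1415, 0.2469]
eef_rot: [0.43, 0.903, 0.0, 0.0]
contact_force: [0.2, -0.2, 0.2]
opening: 0.006
finger_force: 0.0
```

```bash
python3 m.py
```

```text
dark hist/10deg (world) [ 8  0  0  0  0 20 16  0  0  0  0 16 21  0  0  0  0 26 29  0  0  0  0 21
 18  0  0  0  0 26 15  0  0  0  0 33]
rod hist [ 0  1  2 15 10 19 12  0  0  0  0  0  0  1  2  0  0  0  0  0  0  0  0  0
  0  0  0  1  0 10  4  0  0  0  0  0]
2.0 [0.42213824 0.13589523 0.24690707] [ 0.43364803  0.90108015 -0.00130171  0.00150308] [ 1.01528145 -3.34185612  0.06126843] 0.005553779544868292
```

Emit:
drive_tool(
  targets=[
    {"tx":0.08,"ty":-0.99,"tz":-0.3,"wx":0,"wy":0,"wz":-0.04,"claw":-1},
    {"tx":0.08,"ty":-0.99,"tz":-0.3,"wx":0,"wy":0,"wz":-0.04,"claw":-1},
    {"tx":0.08,"ty":-0.99,"tz":-0.3,"wx":0,"wy":0,"wz":-0.04,"claw":-1},
    {"tx":0.08,"ty":-0.99,"tz":-0.3,"wx":0,"wy":0,"wz":-0.04,"claw":-1},
    {"tx":0.08,"ty":-0.99,"tz":-0.3,"wx":0,"wy":0,"wz":-0.04,"claw":-1},
    {"tx":0.08,"ty":-0.99,"tz":-0.3,"wx":0,"wy":0,"wz":-0.04,"claw":-1},
    {"tx":0.08,"ty":-0.99,"tz":-0.3,"wx":0,"wy":0,"wz":-0.04,"claw":-1},
    {"tx":0,"ty":0,"tz":-0.9,"wx":0,"wy":0,"wz":0,"claw":-1},
  ],
)

```text
clock: 2.8
tool_pos: [0.4384, -0.0698, 0.1576]
eef_rot: [0.56, 0.829, 0.0, 0.003]
contact_force: [0.2, -0.2, 0.0]
opening: 0.005
finger_force: 0.0
```

```bash
python3 - <<'E'
from h import *
s=snap('wrist');cv2.imwrite('pics/wr1.png',s['image']);np.savez('wr1.npz',**s)
st=r.get_state();print(st['clock'],st['tool_pos'],st['eef_rot'],st['contact_force'])
E
```

```text
2.85 [ 0.43601565 -0.06725982  0.15380681] [ 5.58035099e-01  8.29816652e-01 -8.28609684e-04 -6.83048321e-04] [-0.53966344  0.23711671 -2.126393  ]
```

View pics/wr1.png

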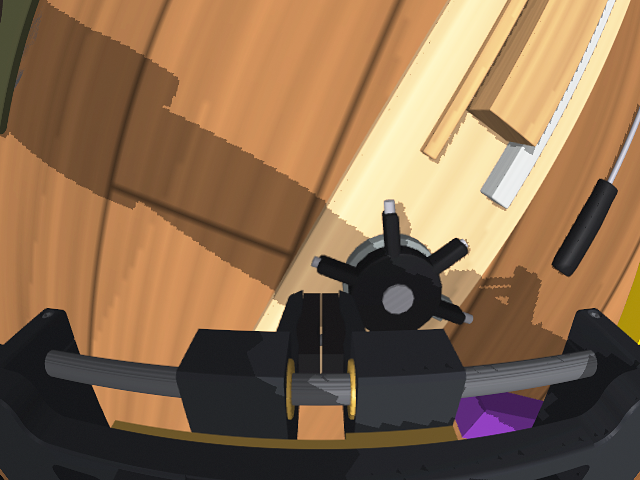

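The wrist view shows the closed fingertips at (320,292), beside the gap between the arm at (315,262) and the next one. The batten front is at about (500,125). Going down.

Emit:
drive_tool(
  targets=[
    {"tx":0,"ty":0,"tz":-0.7,"wx":0,"wy":0,"wz":0,"claw":-1},
    {"tx":0,"ty":0,"tz":-0.7,"wx":0,"wy":0,"wz":0,"claw":-1},
    {"tx":0,"ty":0,"tz":-0.7,"wx":0,"wy":0,"wz":0,"claw":-1},
    {"tx":0,"ty":0,"tz":-0.7,"wx":0,"wy":0,"wz":0,"claw":-1},
    {"tx":0,"ty":0,"tz":-0.7,"wx":0,"wy":0,"wz":0,"claw":-1},
    {"tx":0,"ty":0,"tz":-0.05,"wx":0,"wy":0,"wz":0,"claw":-1},
    {"tx":0,"ty":0,"tz":0,"wx":0,"wy":0,"wz":0,"claw":-1},
    {"tx":0,"ty":0,"tz":0,"wx":0,"wy":0,"wz":0,"claw":-1},
  ],
)

```text
clock: 3.65
tool_pos: [0.4386, -0.0653, 0.0524]
eef_rot: [0.556, 0.831, 0.0, -0.0]
contact_force: [-0.4, -0.0, 0.1]
opening: 0.004
finger_force: 0.0
```

Emit:
drive_tool(
  targets=[
    {"tx":0,"ty":0,"tz":-0.2,"wx":0,"wy":0,"wz":0,"claw":-1},
    {"tx":0.08,"ty":-0.2,"tz":0,"wx":0,"wy":0,"wz":0,"claw":-1},
    {"tx":0.08,"ty":-0.2,"tz":0,"wx":0,"wy":0,"wz":0,"claw":-1},
    {"tx":0.08,"ty":-0.2,"tz":0,"wx":0,"wy":0,"wz":0,"claw":-1},
    {"tx":0.08,"ty":-0.2,"tz":0,"wx":0,"wy":0,"wz":0,"claw":-1},
    {"tx":0.04,"ty":-0.1,"tz":0,"wx":0,"wy":0,"wz":0,"claw":-1},
    {"tx":0,"ty":0,"tz":0,"wx":0,"wy":0,"wz":0,"claw":-1},
    {"tx":0,"ty":0,"tz":0,"wx":0,"wy":0,"wz":0,"claw":-1},
  ],
)

```text
clock: 4.45
tool_pos: [0.4515, -0.0929, 0.047]
eef_rot: [0.556, 0.831, -0.0, -0.002]
contact_force: [-0.8, 0.4, -0.3]
opening: 0.007
finger_force: 0.0
```

```bash
python3 m.py pics/w2.png
```

```text
dark hist/10deg (world) [33 35 38 38 38 36  6  5 30  0  0  0  0  6 37  0  3  1  4  9 36  0  0  0
 10 27 24  1  0  0  0 18 29 33 37 41]
rod hist [ 0  0  0  0  0  0  0  2 29  0  0  0  0  0  0  0  0  0  0  0  0  2  0  0
  0  0  0  0  0  7 32 11  1  0  0  0]
4.5 [ 0.45133853 -0.09264968  0.04697423] [ 5.56211620e-01  8.31038821e-01 -4.74405213e-04 -1.69882270e-03] [-0.278792    0.98321342  0.50308222] 0.007627764948170006
```

View pics/w2.png

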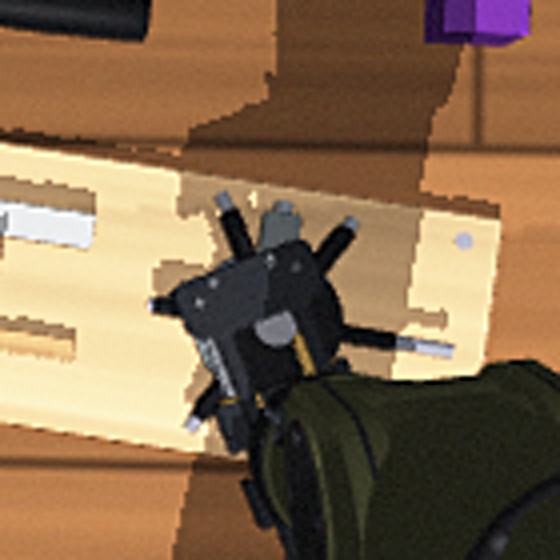

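The view shows the wheel in the -3.14 notch (long rod at (450,350), world about -98°), so three clicks remain. The finger stands behind the next arm; first click.

Emit:
drive_tool(
  targets=[
    {"tx":-0.12,"ty":-0.05,"tz":0,"wx":0,"wy":0,"wz":0,"claw":-1},
    {"tx":0.1,"ty":-0.24,"tz":0,"wx":0,"wy":0,"wz":0,"claw":-1},
    {"tx":0.1,"ty":-0.24,"tz":0,"wx":0,"wy":0,"wz":0,"claw":-1},
    {"tx":0.1,"ty":-0.24,"tz":0,"wx":0,"wy":0,"wz":0,"claw":-1},
    {"tx":0.1,"ty":-0.24,"tz":0,"wx":0,"wy":0,"wz":0,"claw":-1},
    {"tx":0.1,"ty":-0.24,"tz":0,"wx":0,"wy":0,"wz":0,"claw":-1},
    {"tx":0.08,"ty":-0.2,"tz":0,"wx":0,"wy":0,"wz":0,"claw":-1},
    {"tx":0,"ty":0,"tz":0,"wx":0,"wy":0,"wz":0,"claw":-1},
  ],
)

```text
clock: 5.3
tool_pos: [0.4647, -0.1382, 0.0468]
eef_rot: [0.557, 0.83, -0.001, -0.002]
contact_force: [1.0, 0.5, -0.9]
opening: 0.003
finger_force: 0.0
```

```bash
python3 m.py pics/w3.png
```

```text
dark hist/10deg (world) [29 13 13 36 38 34 36 22  0  0  1 31 37 35 29  3  0  0 24 22  0  0  0  0
 21 11  0  0  0  0 27 11  0  0  0  0]
rod hist [ 0  0  0  0  0  0  0  0  0  0  0  0  3  0  0  0  0  0  0  2  4  2  0  0
  0  0  0  0  0  6 28 10  1  0  0  0]
5.35 [ 0.46455951 -0.13765898  0.04686147] [ 0.55711732  0.830431   -0.00132291 -0.00170019] [-0.24079089 -0.08339074 -0.4268423 ] 0.004761535623714923
```

View pics/w3.png

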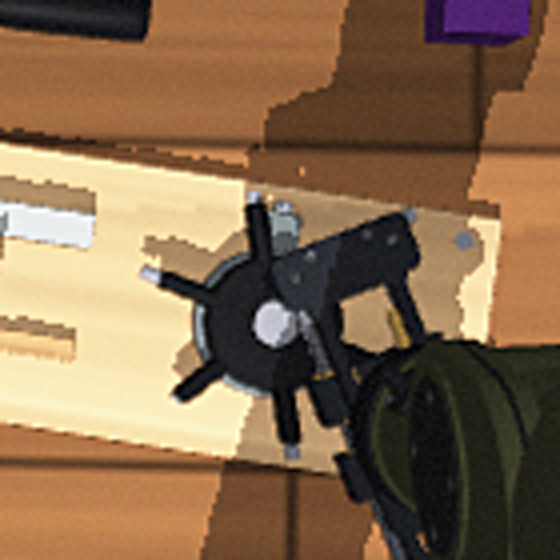

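The view shows the wheel with arms at (258,215), (160,275), (190,390) and (290,440), about 15° short of the next notch. The finger is clear of it. I'll lift and let it settle.

Emit:
drive_tool(
  targets=[
    {"tx":0,"ty":0,"tz":0.9,"wx":0,"wy":0,"wz":0,"claw":-1},
    {"tx":0,"ty":0,"tz":0.6,"wx":0,"wy":0,"wz":0,"claw":-1},
    {"tx":-0.12,"ty":0.3,"tz":0,"wx":0,"wy":0,"wz":0,"claw":-1},
    {"tx":-0.12,"ty":0.3,"tz":0,"wx":0,"wy":0,"wz":0,"claw":-1},
    {"tx":-0.12,"ty":0.3,"tz":0,"wx":0,"wy":0,"wz":0,"claw":-1},
    {"tx":-0.12,"ty":0.3,"tz":0,"wx":0,"wy":0,"wz":0,"claw":-1},
    {"tx":-0.12,"ty":0.3,"tz":0,"wx":0,"wy":0,"wz":0,"claw":-1},
    {"tx":0,"ty":0,"tz":0,"wx":0,"wy":0,"wz":0,"claw":-1},
  ],
)

```text
clock: 6.15
tool_pos: [0.4452, -0.0893, 0.0914]
eef_rot: [0.555, 0.832, -0.001, -0.003]
contact_force: [0.3, 0.2, 0.2]
opening: 0.007
finger_force: 0.0
```

```bash
python3 m.py pics/w4.png
```

```text
dark hist/10deg (world) [34 35 38 38 38 23 17 19  0  0  0  0 14 25  0  0  0  0 21 27  0  0  0  0
 17 22 14  6  1  0 23 16  0 14 34 34]
rod hist [ 0  0  0  0  0  0  0  0  0  0  0  0  4  5  0  0  0  0  0  1  1  2  0  0
  0  0  0  0  0  4 29 10  1  0  0  0]
6.2 [ 0.4456942  -0.09032153  0.091514  ] [ 0.55554411  0.83148065 -0.0013415  -0.00297862] [-0.37171506  0.51152857 -0.03465529] 0.006399842413448986
```

View pics/w4.png

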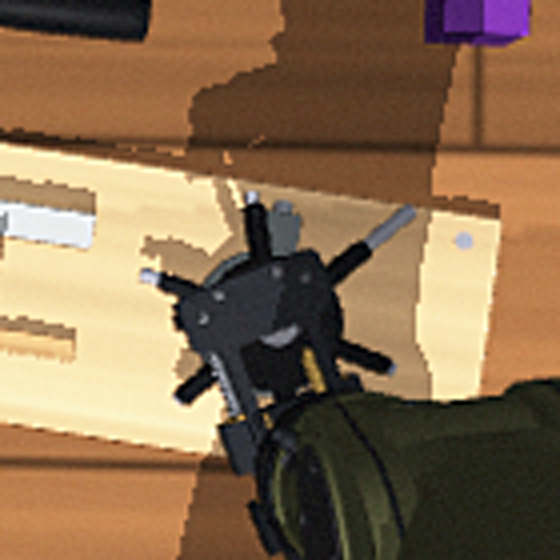

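The view shows the long rod at (410,213), world about -51°, roughly 13° short of the notch two clicks before zero. The wheel stays where I leave it: friction holds it against the spring. I'll nudge it on into the notch from behind the following arm.

Emit:
drive_tool(
  targets=[
    {"tx":-0.16,"ty":0.38,"tz":0,"wx":0,"wy":0,"wz":0,"claw":-1},
    {"tx":-0.16,"ty":0.38,"tz":0,"wx":0,"wy":0,"wz":0,"claw":-1},
    {"tx":0,"ty":0,"tz":-0.75,"wx":0,"wy":0,"wz":0,"claw":-1},
    {"tx":0,"ty":0,"tz":-0.73,"wx":0,"wy":0,"wz":0,"claw":-1},
    {"tx":0.13,"ty":-0.31,"tz":0,"wx":0,"wy":0,"wz":0,"claw":-1},
    {"tx":0.13,"ty":-0.31,"tz":0,"wx":0,"wy":0,"wz":0,"claw":-1},
    {"tx":0.12,"ty":-0.3,"tz":0,"wx":0,"wy":0,"wz":0,"claw":-1},
    {"tx":0,"ty":0,"tz":0,"wx":0,"wy":0,"wz":0,"claw":-1},
  ],
)

```text
clock: 7.0
tool_pos: [0.4495, -0.0976, 0.0487]
eef_rot: [0.557, 0.83, -0.001, -0.002]
contact_force: [0.4, 0.1, 0.2]
opening: 0.004
finger_force: 0.0
```

```bash
cat > a.py <<'E'
# exact wheel angle: fit of arms with the tool masked out by height
from h import *
s=snap('top');im=s['image'];P=pmap(s);h=np.array([.5079,-.0889])
d=P[...,:2]-h;rr=np.hypot(d[...,0],d[...,1]);a=np.degrees(np.arctan2(d[...,1],d[...,0]))
k=(rr>.048)&(rr<.064)&(P[...,2]>.045)&(P[...,2]<.058)
print('arms',np.histogram(a[k],72,(-180,180))[0])
print('jig phase mod 60 (30=notch)',(np.degrees(np.angle(np.exp(6j*np.radians(a[k])).mean()))/6+7.6)%60)
k=(rr>.078)&(rr<.098)&(P[...,2]>.038)&(P[...,2]<.056)
if k.sum(): print('rod jig deg',np.round(np.sort(a[k]+7.6),0)[:40],k.sum())
st=r.get_state();p=st['tool_pos'][:2]-[.4552,-.1106];print(st['clock'],st['tool_pos'],'xf',p@[.381,-.9245],'yf',p@[-.9245,-.381],st['contact_force'])
E
python3 a.py
```

```text
arms [ 0  0  0  0  0  0  0  0  0  0  0  0  0  0  0  7 18 10  0  0  0  0  0  0
  0  0  0  7 17 13  0  0  0  0  0  0  0  0  0  5 20 14  0  0  0  0  0  0
  0  0  0  6 18 10  0  0  0  0  0  0  0  0  0 14 18  8  0  0  0  0  0  0]
jig phase mod 60 (30=notch) 30.479062775120248
rod jig deg [-32. -32. -32. -32. -31. -31. -31. -31. -31. -30. -30. -30. -30. -30.
 -30. -30. -29. -29. -29. -29. -29. -28. -28. -28. -28. -28. -28. -27.
 -27. -27.] 30
7.05 [ 0.44931904 -0.09715108  0.0486674 ] xf -0.014674166668990974 yf 0.00031290800607681617 [ 0.15707739  0.02377684 -0.08178438]
```

The wheel is now in the -2.09 notch (rod at jig -30°). I'll back off, rest, then make the next click.

Emit:
drive_tool(
  targets=[
    {"tx":-0.08,"ty":0.2,"tz":0,"wx":0,"wy":0,"wz":0,"claw":-1},
    {"tx":0,"ty":0,"tz":0,"wx":0,"wy":0,"wz":0,"claw":-1},
    {"tx":0,"ty":0,"tz":0,"wx":0,"wy":0,"wz":0,"claw":-1},
    {"tx":0,"ty":0,"tz":0,"wx":0,"wy":0,"wz":0,"claw":-1},
    {"tx":0,"ty":0,"tz":0,"wx":0,"wy":0,"wz":0,"claw":-1},
    {"tx":0,"ty":0,"tz":0,"wx":0,"wy":0,"wz":0,"claw":-1},
    {"tx":0.1,"ty":-0.25,"tz":0,"wx":0,"wy":0,"wz":0,"claw":-1},
    {"tx":0.1,"ty":-0.25,"tz":0,"wx":0,"wy":0,"wz":0,"claw":-1},
  ],
)

```text
clock: 7.85
tool_pos: [0.4505, -0.1022, 0.0478]
eef_rot: [0.554, 0.832, -0.001, -0.006]
contact_force: [-5.4, 15.2, 5.5]
opening: 0.004
finger_force: 7.0
```

Emit:
drive_tool(
  targets=[
    {"tx":0.1,"ty":-0.25,"tz":0,"wx":0,"wy":0,"wz":0,"claw":-1},
    {"tx":0.1,"ty":-0.25,"tz":0,"wx":0,"wy":0,"wz":0,"claw":-1},
    {"tx":0.1,"ty":-0.25,"tz":0,"wx":0,"wy":0,"wz":0,"claw":-1},
    {"tx":0.1,"ty":-0.25,"tz":0,"wx":0,"wy":0,"wz":0,"claw":-1},
    {"tx":0,"ty":0,"tz":0,"wx":0,"wy":0,"wz":0,"claw":-1},
    {"tx":0,"ty":0,"tz":0,"wx":0,"wy":0,"wz":0,"claw":-1},
    {"tx":0,"ty":0,"tz":0.9,"wx":0,"wy":0,"wz":0,"claw":-1},
    {"tx":0,"ty":0,"tz":0.6,"wx":0,"wy":0,"wz":0,"claw":-1},
  ],
)

```text
clock: 8.65
tool_pos: [0.464, -0.1354, 0.0936]
eef_rot: [0.556, 0.831, -0.002, -0.003]
contact_force: [0.7, -0.3, -0.1]
opening: 0.007
finger_force: 0.0
```

```bash
python3 a.py
```

```text
arms [ 0 15 16  6  0  0  0  0  0  0  0  0  0  4 13  6  0  0  0  0  0  0  0  0
  0  0  0  0  0  0  0  0  0  0  0  0  0  8 19 12  0  0  0  0  0  0  0  0
  0 11 20  8  0  0  0  0  0  0  0  0  0 14 19  6  0  0  0  0  0  0  0  0]
jig phase mod 60 (30=notch) 19.723898837898297
rod jig deg [18. 18. 18. 18. 18. 18. 19. 19. 19. 19. 20. 20. 20. 20. 20. 20. 21. 21.
 21. 21. 21. 21. 21. 21. 22. 22. 22. 22. 22.] 29
8.7 [ 0.46515327 -0.13582152  0.09580479] xf 0.02710949066944331 yf 0.00040760323937233357 [0.12661883 0.9938867  1.52306276]
```

Rod at jig 20°, 10° short again; same nudge from the following arm.

Emit:
drive_tool(
  targets=[
    {"tx":-0.32,"ty":0.77,"tz":0,"wx":0,"wy":0,"wz":0,"claw":-1},
    {"tx":-0.32,"ty":0.77,"tz":0,"wx":0,"wy":0,"wz":0,"claw":-1},
    {"tx":-0.32,"ty":0.77,"tz":0,"wx":0,"wy":0,"wz":0,"claw":-1},
    {"tx":0,"ty":0,"tz":-0.8,"wx":0,"wy":0,"wz":0,"claw":-1},
    {"tx":0,"ty":0,"tz":-0.78,"wx":0,"wy":0,"wz":0,"claw":-1},
    {"tx":0.14,"ty":-0.34,"tz":0,"wx":0,"wy":0,"wz":0,"claw":-1},
    {"tx":0.14,"ty":-0.34,"tz":0,"wx":0,"wy":0,"wz":0,"claw":-1},
    {"tx":0.14,"ty":-0.34,"tz":0,"wx":0,"wy":0,"wz":0,"claw":-1},
  ],
)

```text
clock: 9.5
tool_pos: [0.4497, -0.0983, 0.0472]
eef_rot: [0.557, 0.831, -0.002, -0.003]
contact_force: [-2.0, 4.3, 0.7]
opening: 0.004
finger_force: 3.8
```

Emit:
drive_tool(
  targets=[
    {"tx":0,"ty":0,"tz":0,"wx":0,"wy":0,"wz":0,"claw":-1},
    {"tx":-0.08,"ty":0.2,"tz":0,"wx":0,"wy":0,"wz":0,"claw":-1},
    {"tx":0,"ty":0,"tz":0,"wx":0,"wy":0,"wz":0,"claw":-1},
    {"tx":0,"ty":0,"tz":0,"wx":0,"wy":0,"wz":0,"claw":-1},
    {"tx":0,"ty":0,"tz":0,"wx":0,"wy":0,"wz":0,"claw":-1},
    {"tx":0,"ty":0,"tz":0,"wx":0,"wy":0,"wz":0,"claw":-1},
    {"tx":0,"ty":0,"tz":0,"wx":0,"wy":0,"wz":0,"claw":-1},
    {"tx":0,"ty":0,"tz":0,"wx":0,"wy":0,"wz":0,"claw":-1},
  ],
)

```text
clock: 10.3
tool_pos: [0.4467, -0.0907, 0.0465]
eef_rot: [0.556, 0.831, -0.002, -0.004]
contact_force: [-0.1, 0.3, -0.2]
opening: 0.004
finger_force: 0.0
```

```bash
python3 a.py
```

```text
arms [ 0  0  0  0  0  0  0  0  0  0  0  0  0  0  0  7 18  9  0  0  0  0  0  0
  0  0  0  7 19 12  0  0  0  0  0  0  0  0  0  7 16 14  0  0  0  0  0  0
  0  0  0  3 10  3  0  0  0  0  0  0  0  0  0 13 16  3  0  0  0  0  0  0]
jig phase mod 60 (30=notch) 30.238442193195446
rod jig deg [28. 28. 28. 29. 29. 29. 29. 29. 30. 30. 30. 30. 30. 30. 31. 31. 31. 31.
 31. 31. 32. 32. 32. 32. 32. 32. 32. 33. 33.] 29
10.35 [ 0.44671055 -0.09066673  0.04651868] xf -0.021662789175770726 yf 0.0002539177816320222 [ 0.1451156   0.67600063 -0.29298812]
```

Wheel at rest in the -1.047 notch. Third click.

Emit:
drive_tool(
  targets=[
    {"tx":0.1,"ty":-0.25,"tz":0,"wx":0,"wy":0,"wz":0,"claw":-1},
    {"tx":0.1,"ty":-0.25,"tz":0,"wx":0,"wy":0,"wz":0,"claw":-1},
    {"tx":0.1,"ty":-0.25,"tz":0,"wx":0,"wy":0,"wz":0,"claw":-1},
    {"tx":0.1,"ty":-0.25,"tz":0,"wx":0,"wy":0,"wz":0,"claw":-1},
    {"tx":0.1,"ty":-0.25,"tz":0,"wx":0,"wy":0,"wz":0,"claw":-1},
    {"tx":0.1,"ty":-0.25,"tz":0,"wx":0,"wy":0,"wz":0,"claw":-1},
    {"tx":0,"ty":0,"tz":0,"wx":0,"wy":0,"wz":0,"claw":-1},
    {"tx":0,"ty":0,"tz":0,"wx":0,"wy":0,"wz":0,"claw":-1},
  ],
)

```text
clock: 11.15
tool_pos: [0.4649, -0.1367, 0.0466]
eef_rot: [0.557, 0.831, -0.002, -0.004]
contact_force: [0.2, 0.6, 0.3]
opening: 0.006
finger_force: 0.0
```

Emit:
drive_tool(
  targets=[
    {"tx":0,"ty":0,"tz":0.9,"wx":0,"wy":0,"wz":0,"claw":-1},
    {"tx":0,"ty":0,"tz":0.7,"wx":0,"wy":0,"wz":0,"claw":-1},
    {"tx":-0.32,"ty":0.77,"tz":0,"wx":0,"wy":0,"wz":0,"claw":-1},
    {"tx":-0.32,"ty":0.77,"tz":0,"wx":0,"wy":0,"wz":0,"claw":-1},
    {"tx":-0.32,"ty":0.77,"tz":0,"wx":0,"wy":0,"wz":0,"claw":-1},
    {"tx":0,"ty":0,"tz":0,"wx":0,"wy":0,"wz":0,"claw":-1},
    {"tx":0,"ty":0,"tz":0,"wx":0,"wy":0,"wz":0,"claw":-1},
    {"tx":0,"ty":0,"tz":0,"wx":0,"wy":0,"wz":0,"claw":-1},
  ],
)

```text
clock: 11.95
tool_pos: [0.4365, -0.0675, 0.0946]
eef_rot: [0.557, 0.831, -0.002, -0.003]
contact_force: [-0.1, 0.3, -0.9]
opening: 0.004
finger_force: 0.0
```

```bash
python3 a.py
```

```text
arms [ 0  0  0  0  0  0  0  0  0  0  0  0  0 11 17  8  0  0  0  0  0  0  0  0
  0 10 15 10  0  0  0  0  0  0  0  0  0  8 18 13  0  0  0  0  0  0  0  0
  0 10 18  6  0  0  0  0  0  0  0  0  0  5  6  3  0  0  0  0  0  0  0  0]
jig phase mod 60 (30=notch) 19.93230557251722
rod jig deg [77. 77. 78. 78. 78. 78. 78. 79. 79. 79. 79. 79. 80. 80. 80. 80. 80. 80.
 80. 81. 81. 81. 81. 81. 81. 81. 82. 82. 82. 82.] 30
12.0 [ 0.43647371 -0.06753498  0.09454873] xf -0.04694832342573652 yf 0.0009046803213015724 [-0.54809455  0.00899638  0.47917088]
```

Rod at jig about 80°; same nudge of about 10°, then back off and lift.

Emit:
drive_tool(
  targets=[
    {"tx":0,"ty":0,"tz":-0.8,"wx":0,"wy":0,"wz":0,"claw":-1},
    {"tx":0,"ty":0,"tz":-0.78,"wx":0,"wy":0,"wz":0,"claw":-1},
    {"tx":0.14,"ty":-0.34,"tz":0,"wx":0,"wy":0,"wz":0,"claw":-1},
    {"tx":0.14,"ty":-0.34,"tz":0,"wx":0,"wy":0,"wz":0,"claw":-1},
    {"tx":0.13,"ty":-0.32,"tz":0,"wx":0,"wy":0,"wz":0,"claw":-1},
    {"tx":0,"ty":0,"tz":0,"wx":0,"wy":0,"wz":0,"claw":-1},
    {"tx":-0.1,"ty":0.25,"tz":0,"wx":0,"wy":0,"wz":0,"claw":-1},
    {"tx":0,"ty":0,"tz":0,"wx":0,"wy":0,"wz":0,"claw":-1},
  ],
)

```text
clock: 12.8
tool_pos: [0.445, -0.0877, 0.0476]
eef_rot: [0.556, 0.831, -0.001, -0.004]
contact_force: [-0.3, 0.5, -0.5]
opening: 0.007
finger_force: 0.0
```

Emit:
drive_tool(
  targets=[
    {"tx":0,"ty":0,"tz":0,"wx":0,"wy":0,"wz":0,"claw":-1},
    {"tx":0,"ty":0,"tz":0,"wx":0,"wy":0,"wz":0,"claw":-1},
    {"tx":0,"ty":0,"tz":0,"wx":0,"wy":0,"wz":0,"claw":-1},
    {"tx":0,"ty":0,"tz":1,"wx":0,"wy":0,"wz":0,"claw":-1},
    {"tx":0,"ty":0,"tz":1,"wx":0,"wy":0,"wz":0,"claw":-1},
    {"tx":0,"ty":0,"tz":1,"wx":0,"wy":0,"wz":0,"claw":-1},
    {"tx":0,"ty":0,"tz":1,"wx":0,"wy":0,"wz":0,"claw":-1},
    {"tx":0,"ty":0,"tz":1,"wx":0,"wy":0,"wz":0,"claw":-1},
  ],
)

```text
clock: 13.6
tool_pos: [0.4448, -0.089, 0.1984]
eef_rot: [0.556, 0.831, -0.002, -0.004]
contact_force: [1.1, -0.2, 0.1]
opening: 0.005
finger_force: 0.0
```

```bash
python3 a.py; python3 - <<'E'
from h import *
s=snap('top');P=pmap(s)
u,v=np.meshgrid(np.arange(640),np.arange(480))
m=((P[...,2]>.056)&(P[...,2]<.07)&(u>180)&(u<345)&(v>200)&(v<285))
q=P[m];a=np.radians(-7.6);c=np.array([.5303,.0796]);R=np.array([[np.cos(a),-np.sin(a)],[np.sin(a),np.cos(a)]])
j=(q[:,:2]-c)@R
print('batten jig x,y range',np.percentile(j,[1,99],axis=0),len(q))
for nm,(uu,vv) in dict(tape=(262,318),bottle=(229,174),dr=(330,191)).items(): print(nm,P[vv,uu],(P[vv,uu,:2]-c)@R)
print('push start jig(0,.21)->',c+R@[0,.21],'end',c+R@[0,.114])
E
```

```text
arms [ 0  0  0  6  4  3  0  0  0  0  0  0  0  0  0  4 12  6  0  0  0  0  0  0
  0  0  0  4 16 12  0  0  0  0  0  0  0  0  0  6 17 16  0  0  0  0  0  0
  0  0  0  8 19 11  0  0  0  0  0  0  0  0  0 13 18  7  0  0  0  0  0  0]
jig phase mod 60 (30=notch) 30.463341208260097
rod jig deg [88. 88. 88. 88. 89. 89. 89. 89. 89. 89. 89. 90. 90. 90. 90. 90. 91. 91.
 91. 91. 91. 91. 92. 92. 92. 92. 92. 92. 93. 93.] 30
13.65 [ 0.44695937 -0.08914466  0.2019992 ] xf -0.022975144470449266 yf -0.000556023875642297 [ 1.19950214 -0.91646924  2.72718102]
batten jig x,y range [[-0.02131681 -0.0206296 ]
 [ 0.02259636  0.15536719]] 1861
tape [0.40391501 0.19188891 0.06138658] [-0.1401257   0.09458729]
bottle [0.69800049 0.26465585 0.08618729] [0.14175251 0.20560969]
dr [0.67760257 0.05613501 0.01935346] [ 0.149112   -0.00377716]
push start jig(0,.21)-> [0.55807384 0.28775526] end [0.54537723 0.19259857]
```

The wheel is set: the longest rod is at jig 90°. The batten front is at about jig y -22 mm and its back at 157 mm. Moving behind the batten.

Emit:
drive_tool(
  targets=[
    {"tx":0.3,"ty":0.99,"tz":0,"wx":0,"wy":0,"wz":-0.042,"claw":-1},
    {"tx":0.3,"ty":0.99,"tz":0,"wx":0,"wy":0,"wz":-0.042,"claw":-1},
    {"tx":0.3,"ty":0.99,"tz":0,"wx":0,"wy":0,"wz":-0.042,"claw":-1},
    {"tx":0.3,"ty":0.99,"tz":0,"wx":0,"wy":0,"wz":-0.042,"claw":-1},
    {"tx":0.3,"ty":0.99,"tz":0,"wx":0,"wy":0,"wz":-0.042,"claw":-1},
    {"tx":0.3,"ty":0.99,"tz":0,"wx":0,"wy":0,"wz":-0.042,"claw":-1},
    {"tx":0.3,"ty":0.99,"tz":0,"wx":0,"wy":0,"wz":-0.042,"claw":-1},
    {"tx":0.3,"ty":0.99,"tz":0,"wx":0,"wy":0,"wz":-0.042,"claw":-1},
  ],
)

```text
clock: 14.5
tool_pos: [0.5169, 0.1497, 0.196]
eef_rot: [0.694, 0.72, -0.002, -0.004]
contact_force: [0.8, -0.8, 1.0]
opening: 0.005
finger_force: 0.0
```

Emit:
drive_tool(
  targets=[
    {"tx":0.3,"ty":0.99,"tz":0,"wx":0,"wy":0,"wz":-0.042,"claw":-1},
    {"tx":0.3,"ty":0.99,"tz":0,"wx":0,"wy":0,"wz":-0.042,"claw":-1},
    {"tx":0.3,"ty":0.99,"tz":0,"wx":0,"wy":0,"wz":-0.042,"claw":-1},
    {"tx":0.3,"ty":0.99,"tz":0,"wx":0,"wy":0,"wz":-0.042,"claw":-1},
    {"tx":0,"ty":0,"tz":-0.9,"wx":0,"wy":0,"wz":0,"claw":-1},
    {"tx":0,"ty":0,"tz":-0.9,"wx":0,"wy":0,"wz":0,"claw":-1},
    {"tx":0,"ty":0,"tz":-0.9,"wx":0,"wy":0,"wz":0,"claw":-1},
    {"tx":0,"ty":0,"tz":-0.5,"wx":0,"wy":0,"wz":0,"claw":-1},
  ],
)

```text
clock: 15.3
tool_pos: [0.5515, 0.2666, 0.0979]
eef_rot: [0.754, 0.657, -0.003, -0.005]
contact_force: [0.5, 0.1, 0.0]
opening: 0.004
finger_force: 0.0
```

```bash
cat > b.py <<'E'
from h import *
st=r.get_state();a=np.radians(-7.6);c=np.array([.5303,.0796]);R=np.array([[np.cos(a),-np.sin(a)],[np.sin(a),np.cos(a)]])
print(st['clock'],st['tool_pos'],'jig',(st['tool_pos'][:2]-c)@R,st['eef_rot'],st['contact_force'])
E
python3 b.py
```

```text
15.3 [0.55145123 0.26659096 0.09789942] jig [-0.00376532  0.18814573] [ 0.75365395  0.65724772 -0.00322627 -0.0045561 ] [0.466672   0.07622659 0.01584488]
```

Emit:
drive_tool(
  targets=[
    {"tx":0.13,"ty":0,"tz":-0.7,"wx":0,"wy":0,"wz":0,"claw":-1},
    {"tx":0,"ty":0,"tz":-0.63,"wx":0,"wy":0,"wz":0,"claw":-1},
    {"tx":0,"ty":0,"tz":0,"wx":0,"wy":0,"wz":0,"claw":-1},
    {"tx":-0.05,"ty":-0.38,"tz":0,"wx":0,"wy":0,"wz":0,"claw":-1},
    {"tx":-0.05,"ty":-0.38,"tz":0,"wx":0,"wy":0,"wz":0,"claw":-1},
    {"tx":-0.04,"ty":-0.3,"tz":0,"wx":0,"wy":0,"wz":0,"claw":-1},
    {"tx":-0.04,"ty":-0.3,"tz":0,"wx":0,"wy":0,"wz":0,"claw":-1},
    {"tx":-0.04,"ty":-0.3,"tz":0,"wx":0,"wy":0,"wz":0,"claw":-1},
  ],
)

```text
clock: 16.1
tool_pos: [0.5513, 0.2181, 0.0623]
eef_rot: [0.754, 0.657, 0.001, -0.004]
contact_force: [1.3, 3.2, 3.8]
opening: 0.002
finger_force: 1.8
```

```bash
python3 b.py
```

```text
16.1 [0.55130869 0.21814586 0.06228564] jig [0.00250056 0.14010734] [ 0.7537361   0.65716144  0.00096605 -0.00444962] [1.30154648 3.19197345 3.75612586]
```

Emit:
drive_tool(
  targets=[
    {"tx":-0.02,"ty":-0.15,"tz":0,"wx":0,"wy":0,"wz":0,"claw":-1},
    {"tx":-0.02,"ty":-0.15,"tz":0,"wx":0,"wy":0,"wz":0,"claw":-1},
    {"tx":-0.02,"ty":-0.15,"tz":0,"wx":0,"wy":0,"wz":0,"claw":-1},
    {"tx":-0.02,"ty":-0.13,"tz":0,"wx":0,"wy":0,"wz":0,"claw":-1},
    {"tx":-0.01,"ty":-0.1,"tz":0,"wx":0,"wy":0,"wz":0,"claw":-1},
    {"tx":0,"ty":0,"tz":0,"wx":0,"wy":0,"wz":0,"claw":-1},
    {"tx":0,"ty":0,"tz":0,"wx":0,"wy":0,"wz":0,"claw":-1},
    {"tx":0,"ty":0,"tz":0,"wx":0,"wy":0,"wz":0,"claw":-1},
  ],
)

```text
clock: 16.9
tool_pos: [0.5474, 0.1965, 0.0609]
eef_rot: [0.754, 0.657, -0.002, -0.004]
contact_force: [-0.4, 0.1, 1.1]
opening: 0.004
finger_force: 0.3
```

```bash
python3 b.py
```

```text
16.9 [0.54742711 0.19649681 0.06086462] jig [0.00151631 0.1181351 ] [ 0.75389762  0.65697649 -0.00163004 -0.00419686] [-0.37738964  0.06376416  1.12239675]
```

Emit:
drive_tool(
  targets=[
    {"tx":-0.005,"ty":-0.04,"tz":0,"wx":0,"wy":0,"wz":0,"claw":-1},
    {"tx":-0.005,"ty":-0.04,"tz":0,"wx":0,"wy":0,"wz":0,"claw":-1},
    {"tx":-0.005,"ty":-0.04,"tz":0,"wx":0,"wy":0,"wz":0,"claw":-1},
    {"tx":-0.005,"ty":-0.04,"tz":0,"wx":0,"wy":0,"wz":0,"claw":-1},
    {"tx":0,"ty":0,"tz":0,"wx":0,"wy":0,"wz":0,"claw":-1},
    {"tx":0,"ty":0,"tz":0,"wx":0,"wy":0,"wz":0,"claw":-1},
    {"tx":0,"ty":0,"tz":0,"wx":0,"wy":0,"wz":0,"claw":-1},
    {"tx":0,"ty":0,"tz":0,"wx":0,"wy":0,"wz":0,"claw":-1},
  ],
)

```text
clock: 17.7
tool_pos: [0.5472, 0.1926, 0.0612]
eef_rot: [0.754, 0.657, -0.001, -0.004]
contact_force: [-0.0, 0.9, -1.1]
opening: 0.01
finger_force: 0.7
```

```bash
python3 b.py
```

```text
17.7 [0.5471664  0.19259255 0.06122894] jig [0.00177426 0.11423066] [ 0.75375937  0.65713541 -0.00076182 -0.00439163] [-0.0160621   0.89575573 -1.08152757]
```

Not clearly butted yet; a few more millimetres in small steps.

Emit:
drive_tool(
  targets=[
    {"tx":-0.004,"ty":-0.03,"tz":0,"wx":0,"wy":0,"wz":0,"claw":-1},
    {"tx":-0.004,"ty":-0.03,"tz":0,"wx":0,"wy":0,"wz":0,"claw":-1},
    {"tx":-0.004,"ty":-0.03,"tz":0,"wx":0,"wy":0,"wz":0,"claw":-1},
    {"tx":0,"ty":0,"tz":0,"wx":0,"wy":0,"wz":0,"claw":-1},
    {"tx":0,"ty":0,"tz":0,"wx":0,"wy":0,"wz":0,"claw":-1},
    {"tx":0,"ty":0,"tz":0,"wx":0,"wy":0,"wz":0,"claw":-1},
    {"tx":0,"ty":0,"tz":0,"wx":0,"wy":0,"wz":0,"claw":-1},
    {"tx":0,"ty":0,"tz":0,"wx":0,"wy":0,"wz":0,"claw":-1},
  ],
)

```text
clock: 18.5
tool_pos: [0.5475, 0.1923, 0.0616]
eef_rot: [0.753, 0.658, 0.001, -0.005]
contact_force: [0.0, 6.6, -0.3]
opening: 0.006
finger_force: 3.0
```

```bash
python3 b.py; python3 - <<'E'
from h import *
s=snap('top');P=pmap(s);np.savez('t9.npz',**s)
a=np.radians(-7.6);c=np.array([.5303,.0796]);R=np.array([[np.cos(a),-np.sin(a)],[np.sin(a),np.cos(a)]])
j=(P[...,:2]-c)@R
k=(abs(j[...,0])<.012)&(j[...,1]>-.15)&(j[...,1]<.0)
for lo,hi in zip(np.arange(-.11,-.05,.002),np.arange(-.108,-.048,.002)):
    m=k&(j[...,1]>=lo)&(j[...,1]<hi)
    if m.any(): print(round(lo,3),np.round(P[m][:,2].max(),3),end='; ')
E
python3 a.py
```

```text
18.5 [0.54747945 0.19234028 0.06163876] jig [0.00211792 0.11402201] [ 0.75329176  0.65766625  0.00117478 -0.00502567] [ 0.01243351  6.58784426 -0.32295898]
-0.11 0.054; -0.108 0.052; -0.106 0.049; -0.104 0.048; -0.102 0.05; -0.1 0.048; -0.098 0.048; -0.096 0.045; -0.094 0.047; -0.092 0.047; -0.09 0.049; -0.088 0.048; -0.086 0.047; -0.084 0.049; -0.082 0.048; -0.08 0.048; -0.078 0.05; -0.076 0.065; -0.074 0.066; -0.072 0.065; -0.07 0.065; -0.068 0.067; -0.066 0.065; -0.064 0.065; -0.062 0.064; -0.06 0.064; -0.058 0.063; -0.056 0.064; -0.054 0.063; -0.052 0.065; arms [ 0  0  0 15 17  8  0  0  0  0  0  0  0  0  0  7 18  9  0  0  0  0  0  0
  0  0  0  7 19 13  0  0  0  0  0  0  0  0  0  5 19 13  0  0  0  0  0  0
  0  0  0  8 19 11  0  0  0  0  0  0  0  0  0 13 17  8  0  0  0  0  0  0]
jig phase mod 60 (30=notch) 30.163062559788976
rod jig deg [88. 88. 88. 88. 88. 89. 89. 89. 89. 89. 89. 90. 90. 90. 90. 90. 91. 91.
 91. 91. 91. 92. 92. 92. 92. 92. 93. 93.] 28
18.6 [0.54746086 0.19238523 0.06164674] xf -0.24495846232016683 yf -0.20073253719194223 [ 0.79044868  5.93168443 -0.06591653]
```

Butted: the fingers stopped with 6.6 N and the batten front is at about jig y -75 mm. Backing off and lifting.

Emit:
drive_tool(
  targets=[
    {"tx":0.04,"ty":0.3,"tz":0,"wx":0,"wy":0,"wz":0,"claw":-1},
    {"tx":0.05,"ty":0.4,"tz":0,"wx":0,"wy":0,"wz":0,"claw":-1},
    {"tx":0.05,"ty":0.4,"tz":0,"wx":0,"wy":0,"wz":0,"claw":-1},
    {"tx":0,"ty":0,"tz":0.9,"wx":0,"wy":0,"wz":0,"claw":-1},
    {"tx":0,"ty":0,"tz":1,"wx":0,"wy":0,"wz":0,"claw":-1},
    {"tx":0,"ty":0,"tz":1,"wx":0,"wy":0,"wz":0,"claw":-1},
    {"tx":0,"ty":0,"tz":1,"wx":0,"wy":0,"wz":0,"claw":-1},
    {"tx":0,"ty":0,"tz":0,"wx":0,"wy":0,"wz":0,"claw":-1},
  ],
)

```text
clock: 19.4
tool_pos: [0.5534, 0.2245, 0.1822]
eef_rot: [0.754, 0.657, 0.003, -0.003]
contact_force: [-0.1, 1.2, 0.4]
opening: 0.006
finger_force: 0.0
```

```bash
python3 b.py; python3 a.py; python3 - <<'E'
from h import *
s=snap('top');P=pmap(s);u,v=np.meshgrid(np.arange(640),np.arange(480))
a=np.radians(-7.6);c=np.array([.5303,.0796]);R=np.array([[np.cos(a),-np.sin(a)],[np.sin(a),np.cos(a)]])
j=(P[...,:2]-c)@R
m=(abs(j[...,0])<.018)&(j[...,1]>-.085)&(j[...,1]<.14)&(P[...,2]>.057)&(P[...,2]<.07)
print('batten y',np.percentile(j[m][:,1],[1,99]))
cs=s['image'].copy();cv2.imwrite('pics/end.png',cs)
E
```

```text
19.4 [0.55339435 0.22454009 0.1821942 ] jig [0.00372223 0.14672124] [ 0.75367896  0.65722838  0.00290892 -0.00322746] [-0.12971628  1.24607105  0.36417788]
arms [ 0  0  0 15 17  8  0  0  0  0  0  0  0  0  0  8 18  8  0  0  0  0  0  0
  0  0  0  9 16 11  0  0  0  0  0  0  0  0  0  5 20 14  0  0  0  0  0  0
  0  0  0  8 19 11  0  0  0  0  0  0  0  0  0 13 19  7  0  0  0  0  0  0]
jig phase mod 60 (30=notch) 30.120409638647878
rod jig deg [87. 88. 88. 88. 88. 88. 89. 89. 89. 89. 89. 89. 90. 90. 90. 90. 90. 90.
 91. 91. 91. 91. 91. 92. 92. 92. 92. 92. 93. 93.] 30
19.45 [0.55215366 0.22396178 0.18011255] xf -0.27236302548091557 yf -0.21710169691431067 [-0.00072533  0.11009155 -0.6117619 ]
batten y [-0.07318019  0.10285008]
```

View pics/end.png

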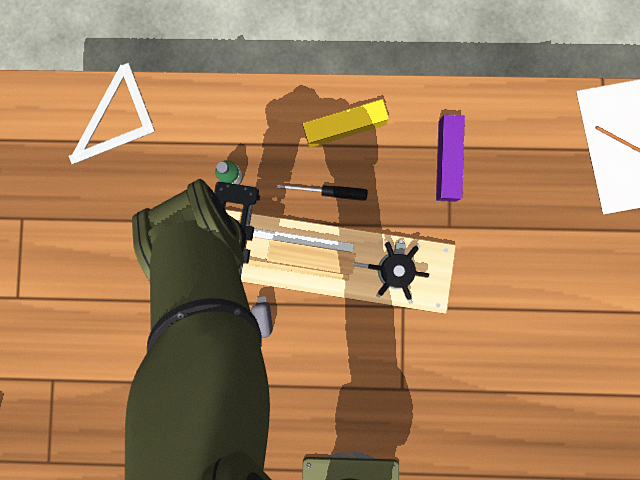

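The final view shows the batten (ending at about (353,265)) butted against the long rod, and the bottle (228,172), driver (325,190) and tape (262,318) unmoved. The arm is clear, so I'm handing in.

```bash
python3 -c "
from plant import workorder
print(workorder.finish_job())"
```

```text
the job is handed in; nothing more can be done
None
```

The longest rod now points along the trough, the batten is butted against it, the arm is clear and the job is handed in (no verdict was shown); the wheel did not settle by itself after each flick (it stuck 10–13° short), so I nudged it into each notch with the finger before backing off.

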